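# Open the sample chamber of a bench tester

### The job

Open the sample chamber: press its black release tab with a fingertip so that the sprung lid pops up by itself, then push the lid over backwards until it rests fully open against its stop. Only touch: do not pick anything up, and leave the specimen in the chamber and the things standing around it where they are.

Things in the scene. Friction and masses are not known exactly. Their poses are not given: they have to be found in the camera images.
- chamber: Grey painted metal box bolted to the bench: 120 (its x) by 160 (its y) by 60 mm high, open on top under the lid, walls 6 mm, inner floor 18 mm up, on a flange 180 mm wide and 8 mm thick from x = -135 to +90 mm. Origin: centre of the box's underside, on the bench. Its x axis points from the front (tab, robot side) to the back (hinge), y left, z up; turned by up to 0.45 rad.
- tab_pad (a point): Middle of the top of the black release tab's pad, which sticks out at the chamber's front: 40 mm wide (chamber y), x from -125 to -82 mm, 6 mm thick. At rest this point is at (-108, 0, 42) mm in the chamber's frame; nothing is under the pad where it travels. Behind it a 30 mm wide stalk at x = -84 to -78 mm rises to a hook, top at 72 mm height, that holds the lid's nose down.
- tab (a joint): Tilt of the release tab in rad: 0 at rest, 0.28 fully pressed (pad's middle 11 mm lower). It turns about an axis along chamber y at x = -66, z = 30 mm. The hook lets the lid go at about 0.15 (pad 6 mm down). A spring returns it: about 2 N at first, 5 N at full press on the pad's middle. A press straight down works.
- lid (a joint): Angle of the lid in rad: 0 shut (about 0.01 while latched), 1.9 fully open, leaning back 19 degrees past upright on its stop. Let go, it is lifted by a spring plunger to about 0.3 and stays there. From there it swings freely (100 g, under 3 N at its front edge): it falls back to 0.3, or, pushed well past upright, falls open and stays.
- lid_edge (a point): Middle of the lid's front edge, half-way through its 6 mm thickness, moving with the lid. The plain light grey lid is 124 mm from hinge to front edge and 160 mm wide; a dark steel nose 30 mm wide sticks out 10 mm beyond the edge at its middle. Shut, this point is at (-64, 0, 63) mm in the chamber's frame; sprung up it is about 37 mm higher.
- lid_hinge (a point): Middle of the lid's hinge axis, at (60, 0, 60) mm in the chamber's frame; the axis runs along chamber y.
- specimen_mid (a point): Centre of a loose aluminium spool-shaped test specimen, 36 mm across and 33 mm high, standing on the chamber's floor inside, hidden until the lid is open. To be left alone.
- jar_mid (a point): Centre of an amber glass jar with a white cap, 54 mm across and 85 mm high, standing to the right of the chamber. A bystander.
- weight_mid (a point): Centre of a steel 500 g calibration weight with a knob on top, 44 mm across and 67 mm high, standing to the left of the chamber's front. A bystander.
- cup_mid (a point): Centre of an open steel cup, 60 mm across and 50 mm high, standing to the left of the chamber's back. A bystander.
Not all that is in view belongs to the job. Leave any purple look-alike of the part that bears cup_mid alone.

How it is judged (in metres and radians):
On the way, in this order (a step that is already met when the one before it is completed fails the run):
1. the release tab is pressed (value of joint tab above 0.06 rad).
2. the lid has sprung up by itself, the robot not touching it (value of joint lid between 0.2 and 0.6 rad and contact force between lid and the arm below 0.3 N and contact force between lid and the fingers below 0.3 N), for 0.1 s.
3. the lid is pushed fully open (value of joint lid above 1.75 rad), for 0.2 s.
At the end, for the whole second after the job is handed in: The lid rests open within 0.15 rad of its stop (angle above 1.75 rad), the tab has sprung back (below 0.05 rad), and the specimen, jar, weight and cup stand upright (within 0.3 rad) within 30 mm of where they began (value of joint lid above 1.75 rad and velocity of joint lid below 0.1 rad/s and value of joint tab below 0.05 rad and distance of each of specimen_mid, jar_mid, weight_mid, cup_mid from where it was at the start of the episode below 0.03 m and angle between each of specimen_mid, jar_mid, weight_mid, cup_mid's own z axis and vertical below 0.3 rad); the robot touches nothing.
It fails at once if the specimen is lifted more than 12 mm, pushed more than 30 mm or tipped (z of specimen_mid in the frame of chamber above 0.0465 m or distance of specimen_mid from where it was at the start of the episode above 0.03 m or angle between specimen_mid's own z axis and vertical above 0.3 rad).
It fails at once if the jar is lifted more than 12 mm, pushed more than 30 mm or tipped (z of jar_mid in the frame of chamber above 0.0545 m or distance of jar_mid from where it was at the start of the episode above 0.03 m or angle between jar_mid's own z axis and vertical above 0.3 rad).
It fails at once if the weight is lifted more than 12 mm, pushed more than 30 mm or tipped (z of weight_mid in the frame of chamber above 0.045 m or distance of weight_mid from where it was at the start of the episode above 0.03 m or angle between weight_mid's own z axis and vertical above 0.3 rad).
It fails at once if the cup is lifted more than 12 mm, pushed more than 30 mm or tipped (z of cup_mid in the frame of chamber above 0.037 m or distance of cup_mid from where it was at the start of the episode above 0.03 m or angle between cup_mid's own z axis and vertical above 0.3 rad).
It also fails if it takes over 42 s, if anything falls off the work surface, if the arm or the gripper's body presses on something with over 40 N, if the wrist force passes 120 N, or if a joint passes its speed limit or range.

### The arm

A 6-joint arm with a two-finger parallel gripper is mounted at the origin on the work surface. World frame = base frame: x ahead of the robot, y to its left, z up, the work surface at z = 0. Lengths are in mm, angles in rad, forces in N, time in s.
With the tool pointing down it reaches from about 325 to 750 mm from the base axis. Payload 7.6 kg.
Tool frame: the origin (TCP) lies midway between the tips of the shut fingers; the grasp point (between the pads) lies 19 mm behind it; z points along the fingers, y is the direction in which the jaws open and shut (so a half turn about z gives the same grasp; the last joint's range is limited). The gripper opens to 85 mm and grips with 20 to 120 N. Pads are 22 mm wide; open, the fingers measure 114 mm over their backs; the gripper's body (76 mm by 85 mm) begins 54 mm behind the grasp point. The pads swing forward as they close: fully open they stand 13 mm farther back than shut.
Start: joints at [-1.378, 0.052, 1.401, -0, 1.689, -0.07], TCP at [136.411, -506.989, 231.323] pointing down, gripper open.
Joint ranges: [-2.9, 2.9], [-0.91, 2.17], [0.12, 2.37], [-1.06, 4.2], [0.26, 2.73], [-2.93, 2.93]. Speed limits (rad/s): [2.57, 2.57, 3.01, 3.14, 3.14, 3.14].

### API

Orientations are given as a unit quaternion [x, y, z, w].
In Python, from plant import manip, cams gives the robot as it stands.
- The arm moves only by the tool apply_moves, never from a script. Its argument "steps" is a list that holds one entry, the list of rows, each a list of 6 numbers: the shift along the tool's x, y, z as a fraction of full scale, then the turn, a rotation vector about the tool's x, y, z as a fraction of full scale. A call has 1 to 12 rows; each row is the pose to reach, as a shift and turn from the pose measured when the call began, along the tool's axes at that moment; what a row does not reach only later rows make up. Full scale, the value 1, is 50 cm for a shift and 45 degrees for a turn. A row lasts 1/12 s, in which the tool goes at most 41.7 mm and 7.16 degrees, less where a joint would pass 70% of its speed; a pose out of reach is approached as far as the arm can. A call with a number of a shift or a turn outside -1 to 1 is refused whole. A call with a gripper value outside its range is refused whole. "grip" is the opening, from 0 (shut) to 1 (fully open), set as the call begins (left out, the last holds). The fingers move at their own pace and stop on an object; "grip_force" is the grip in N (left out, the last holds). Time passes only in rows, so rows that repeat a pose let the fingers close. It gives the time, the measured TCP pose, the force and the opening at its end, in the units of the state.
- manip.read_state(): the state, without advancing time (a new reading comes with each control period).
- cams.capture(name): name is "scene" or "top"; returns the picture (480x640x3 uint8, red, green, blue); there is no depth.
- cams.camera_params(name): a dict with "intrinsics" (3x3 intrinsics, pixels), "eye" and "rotation" of the camera in the world. Camera axes: x right, y down, z forward; pixel columns grow to the right and rows downward; lengths in mm; the calibration is good to about 2 mm. A picture is of the moment at which its call begins. camera_params takes no time and is no camera call.
- manip.finish_job(): hands the job in, once; it reports no verdict.
Trained networks look in the newest picture that a camera, given by its name, has taken for a name from the list of things; names that differ only in an ending like _2 or _b are one class to them, and where a whole thing is asked for, a point or a joint stands for the part that bears it (a point fixed in the world has none). Each returns a list of dicts, best first, with "confidence" (0 to 1); they miss things now and then, are a little off and sometimes report something else, mostly with a low value. They report only what shows in the picture. A call takes as long as a camera call. They do not tell look-alikes from the thing itself.
- cams.look_for(camera, query): "position" ([column, row] in pixels, amid what is visible of it).
- cams.cut_out(camera, query): "mask" (480x640 bool, what is visible of it) and "position" ([column, row] in pixels, amid what is visible of it).
The state is a dict: "clock": time; "joint_positions": joint angles; "qvel": joint speeds; "effort": joint torques, N m; "eef_pos": TCP position; "orientation": TCP orientation; "ft_force": force on the tool from outside, world axes, zero at the start; "moment": the same for the moment, N m; "finger_gap": finger opening in mm.
Only numpy, scipy, OpenCV 4.12 (cv2) and the standard library are available. Lean on these libraries where they do the work, as an engineer would, in place of code of your own. Each camera call takes 0.05 s, during which the arm holds its last target.

## Working session

There is one attempt and no reset: what is moved stays moved. The work goes in short steps, Python scripts to look and compute and a tool call to move; the robot and the scene stay as the last step left them, time stands still between calls to the robot, and variables do not carry over. Pictures are saved under pics/ and viewed, and the job is handed in when it is done.

Besides the shell and the picture viewer there is one more tool, called after "Call:" in YAML: its name, and indented under it one key for each argument. apply_moves: Moves the arm, as the interface text tells. Shift numbers are shares of 50 cm and turn numbers shares of 45 degrees, none past 1 either way. Its arguments: {"type":"object","properties":{"steps":{"type":"array","items":{"type":"array","items":{"type":"array","items":{"type":"number","minimum":-1,"maximum":1}}}},"grip":{"type":"number"},"grip_force":{"type":"number"}},"required":["steps"]}

```bash
ls; mkdir -p pics
python3 - <<'E'
from plant import manip, cams
import cv2
for n in ("scene","top"):
    im=cams.capture(n); cv2.imwrite(f"pics/{n}0.png",im[:,:,::-1])
    p=cams.camera_params(n); print(n,p)
    for q in ("chamber","tab_pad","lid_edge","lid_hinge","jar_mid","weight_mid","cup_mid"):
        print(q,[(r['position'],round(r['confidence'],2)) for r in cams.look_for(n,q)][:3])
print(manip.read_state())
E
```

```text
pics
scene {'intrinsics': array([[535.2811449 ,   0.        , 329.80010866],
       [  0.        , 535.2811449 , 242.84027036],
       [  0.        ,   0.        ,   1.        ]]), 'eye': array([1185.31499205,  290.44187444,  874.55141645]), 'rotation': array([ 0.52988731,  0.77303219, -0.28579206, -0.19990892])}
chamber []
tab_pad [([326.3, 239.7], 0.79)]
lid_edge [([333.2, 271.3], 0.6)]
lid_hinge [([335.1, 274.4], 0.9)]
jar_mid [([232.8, 288.6], 0.6)]
weight_mid [([397.6, 238.6], 0.79)]
cup_mid [([460.8, 326.1], 0.94), ([409.7, 305.2], 0.65), ([396.7, 239.8], 0.17)]
top {'intrinsics': array([[601.34353238,   0.        , 324.65157593],
       [  0.        , 601.34353238, 241.08144169],
       [  0.        ,   0.        ,   1.        ]]), 'eye': array([ 415.84126574,   45.22744268, 1052.96243483]), 'rotation': array([-0.69486258,  0.71539365, -0.04975511,  0.05387344])}
chamber [([313.3, 243.3], 0.62)]
tab_pad [([335.0, 271.8], 0.83)]
lid_edge [([307.3, 225.3], 0.73)]
lid_hinge [([310.3, 223.9], 0.83)]
jar_mid [([410.4, 173.2], 0.76)]
weight_mid [([262.3, 320.8], 0.83), ([329.6, 274.6], 0.48)]
cup_mid [([217.6, 228.8], 0.86), ([160.4, 227.6], 0.63), ([198.7, 299.3], 0.61)]
{'clock': 0.8, 'joint_positions': array([-1.37830105e+00,  5.22152217e-02,  1.40065424e+00, -7.76109326e-06,
        1.68862308e+00, -7.03159772e-02]), 'qvel': array([ 0.0020382 , -0.00158244,  0.00032678, -0.00039802,  0.00225398,
        0.00121842]), 'effort': array([ 7.05184575e-04, -3.81509256e+01, -3.60296452e+01, -2.99895771e-05,
        1.38847290e-04,  2.16267085e-05]), 'eef_pos': array([ 136.41048414, -506.99807809,  231.338485  ]), 'orientation': array([ 9.91378755e-01,  1.31027329e-01, -7.90614730e-07,  5.01948334e-05]), 'ft_force': array([-0.03437854, -0.63060432, -0.29576938]), 'moment': array([-0.06384871,  0.019427  , -0.0179019 ]), 'finger_gap': 85.6423175545076}
```

View pics/top0.png

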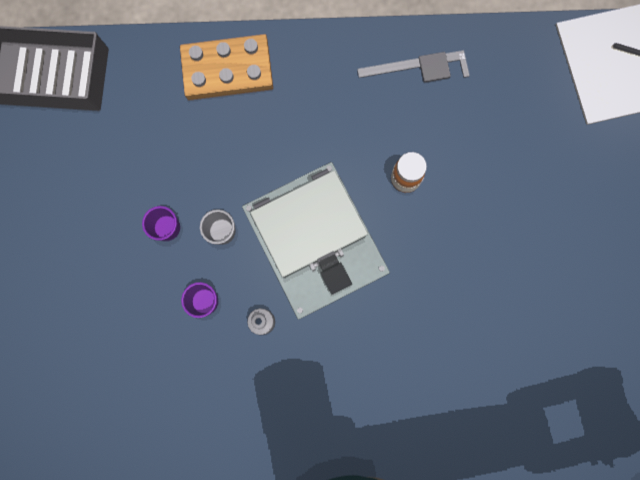

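View pics/scene0.png

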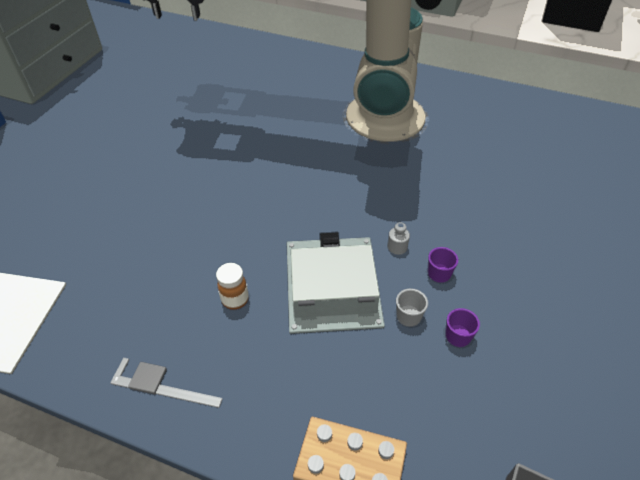

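```bash
cat > h.py <<'E'
import numpy as np
from scipy.spatial.transform import Rotation as R
from scipy.optimize import least_squares
from plant import manip, cams
P={n:cams.camera_params(n) for n in("scene","top")}
def proj(n,X):
    p=P[n];c=(np.atleast_2d(X)-p['eye'])@R.from_quat(p['rotation']).as_matrix()
    u=c@p['intrinsics'].T; return u[:,:2]/u[:,2:]
def ray(n,uv,z):
    p=P[n];d=R.from_quat(p['rotation']).as_matrix()@np.linalg.inv(p['intrinsics'])@np.r_[uv,1]
    return p['eye']+d*(z-p['eye'][2])/d[2]
def c2w(q,X):
    x,y,t=q;return np.atleast_2d(X)@R.from_euler('z',t).as_matrix().T+[x,y,0]
E
python3 - <<'E'
from h import *
import cv2
L=[[90,90,8],[90,-90,8],[-135,-90,8],[-135,90,8],[60,-80,66],[-64,-80,66],[-64,80,66],[-108,0,42]]
T=[(243,208),(332,164),(388,270),(299,318),(337,174),(367,236),(286,276),(337,277)]
T[4]=(331,171)
Ls=[[90,90,8],[90,-90,8],[-135,-90,8],[-64,-80,66],[-64,80,66],[-135,90,8]]
S=[(382,327),(289,331),(288,240),(298,245),(370,245),(375,240)]
print(ray("top",T[2],8),ray("top",T[0],8))
f=lambda q:np.r_[(proj("top",c2w(q,L))-T).ravel(),(proj("scene",c2w(q,Ls))-S).ravel()]
r=least_squares(f,[430,50,-.4],loss='soft_l1');q=r.x;print(q,f(q).reshape(-1,2).round(1))
for n in("top","scene"):
    im=cv2.imread(f"pics/{n}0.png")
    for z,bx in((8,[(90,90),(90,-90),(-135,-90),(-135,90)]),(66,[(60,80),(60,-80),(-64,-80),(-64,80)]),(42,[(-125,20),(-125,-20),(-82,-20),(-82,20)])):
        pts=proj(n,c2w(q,[[a,b,z] for a,b in bx])); cv2.polylines(im,[pts.round().astype(int)],True,(0,0,255),1)
    c=proj(n,[[q[0],q[1],40]])[0].astype(int)
    cv2.imwrite(f"pics/{n}fit.png",cv2.resize(im[c[1]-110:c[1]+110,c[0]-130:c[0]+130],None,fx=3,fy=2.7))
for nm,h,uv in(("jar",85,(411,166)),("weight",67,(260,320)),("cup",50,(217,225)),("purple",50,(200,298))): print(nm,ray("top",uv,h))
print(c2w(q,[[-108,0,42],[-118,0,42],[-64,0,63],[60,0,60]]))
E
```

```text
[516.10207362 -59.78756938   8.        ] [633.86732057 192.12766915   8.        ]
[596.31297343  76.71296113  94.67572354] [[-2.2 -3.8]
 [-0.2 -3.4]
 [ 0.9  3. ]
 [-3.1  0.9]
 [ 3.5 -1.9]
 [ 0.5 -1.9]
 [-5.3  0.6]
 [-1.1  3.3]
 [ 1.6 -1.2]
 [-0.9 -0.5]
 [-1.   0.2]
 [-7.2  2.7]
 [ 1.2 -0.8]
 [-4.6 -3.3]]
jar [680.2916964 -97.6723701  85.       ]
weight [434.94479615 157.76330611  67.        ]
cup [597.06070084 230.58155951  50.        ]
purple [474.4759861  259.21450088  50.        ]
[[498.05231174  31.89284996  42.        ]
 [488.95410233  27.74283967  42.        ]
 [538.08443317  50.15289525  63.        ]
 [650.90222992 101.61302289  60.        ]]
```

View pics/topfit.png

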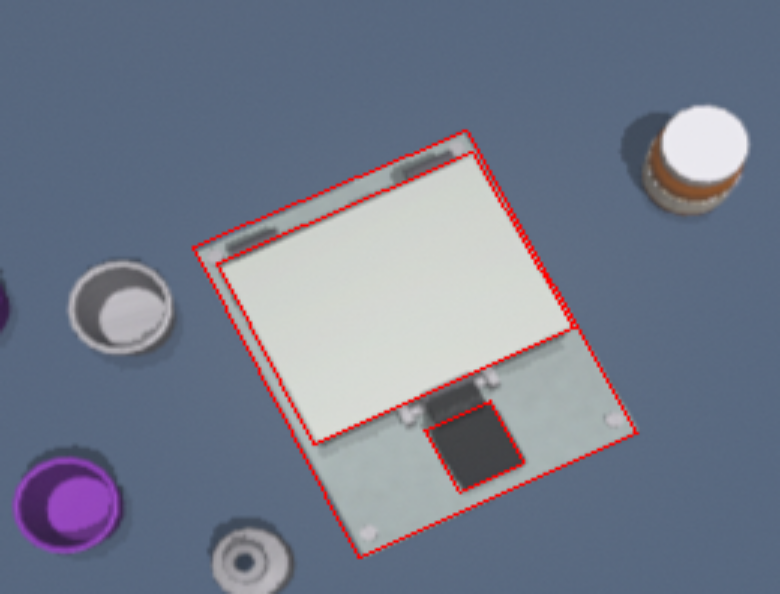

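View pics/scenefit.png

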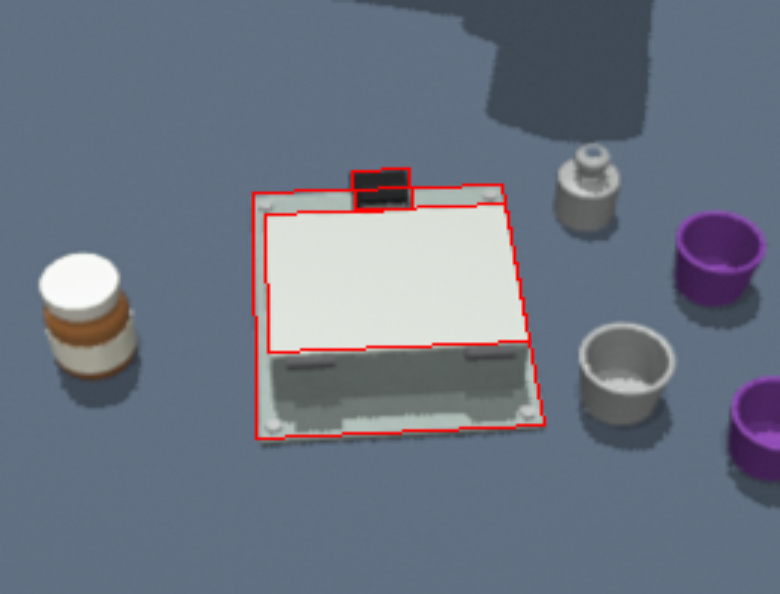

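```bash
cat >> h.py <<'E'
q=np.array([596.313,76.713,94.67572354-30*np.pi])
def go(cx,cy,cz,down,prnt=True):
    """down: angle of fingers below horizontal, deg; chamber-frame target"""
    s=manip.read_state();p=s['eef_pos'];Rt=R.from_quat(s['orientation'])
    a=np.radians(down);ex=np.array([np.cos(q[2]),np.sin(q[2]),0]);up=np.array([0,0,1.])
    z=np.cos(a)*ex-np.sin(a)*up;x=np.sin(a)*ex+np.cos(a)*up;y=np.cross(z,x)
    Rg=R.from_matrix(np.c_[x,y,z]);w=c2w(q,[cx,cy,cz])[0]
    d=Rt.inv().apply(w-p)/500;r=(Rt.inv()*Rg).as_rotvec()/(np.pi/4)
    print('t',s['clock'],'world',w.round(0),'shift',d.round(4),'turn',r.round(4))
def where():
    s=manip.read_state();d=s['eef_pos']-[q[0],q[1],0]
    z=R.from_quat(s['orientation']).as_matrix()[:,2]
    print('t',s['clock'],'chamber TCP',R.from_euler('z',-q[2]).apply(d).round(1),'down',np.degrees(np.arcsin(-z[2])).round(1),'F',s['ft_force'].round(1),'gap',s['finger_gap'],s['joint_positions'].round(2))
E
python3 -c "
from h import *
where();go(-106,0,130,70)"
```

```text
t 0.8 chamber TCP [-660.7 -340.2  231.3] down 90.0 F [-0.  -0.6 -0.3] gap 85.6423175545076 [-1.38  0.05  1.4  -0.    1.69 -0.07]
t 0.8 world [500.  33. 130.] shift [ 0.9824 -0.8535  0.2026] turn [ 0.0368  0.4435 -0.2081]
```

Call:
apply_moves:
  steps:
    - [[0.08,-0.07,0,0,0,0],[0.16,-0.14,0,0,0.05,-0.02],[0.23,-0.2,0,0,0.1,-0.05],[0.3,-0.26,0,0.01,0.15,-0.07],[0.37,-0.32,0,0.01,0.2,-0.09],[0.44,-0.38,0,0.02,0.25,-0.12],[0.51,-0.44,0,0.02,0.3,-0.14],[0.58,-0.5,0,0.03,0.35,-0.16],[0.65,-0.56,0,0.03,0.4,-0.18],[0.72,-0.62,0,0.04,0.44,-0.21],[0.78,-0.68,0,0.04,0.44,-0.21],[0.84,-0.73,0,0.04,0.44,-0.21]]
  grip: 0

```text
clock: 1.8
eef_pos: [416.4, -90.9, 231.6]
orientation: [0.962, 0.209, 0.169, -0.038]
ft_force: [0.8, -0.7, 0.5]
finger_gap: -0.3
```

```bash
python3 -c "
from h import *
where();go(-106,0,110,70)"
```

```text
t 1.8 chamber TCP [-233.2  -77.8  231.6] down 70.1 F [ 0.8 -0.7  0.5] gap -0.26280018310679604 [-0.48 -0.45  1.87  0.27  1.51  0.67]
t 1.8 world [500.  33. 110.] shift [ 0.1564 -0.1551  0.3156] turn [-0.0021  0.0018  0.0002]
```

Call:
apply_moves:
  steps:
    - [[0.04,-0.04,0.08,0,0,0],[0.08,-0.08,0.16,0,0,0],[0.12,-0.12,0.24,0,0,0],[0.156,-0.155,0.315,0,0,0],[0.156,-0.155,0.316,0,0,0],[0.156,-0.155,0.316,0,0,0]]

```text
clock: 2.3
eef_pos: [498.4, 35.8, 105.1]
orientation: [0.963, 0.211, 0.165, -0.039]
ft_force: [-0.5, -0.4, -0.3]
finger_gap: -0.4
```

```bash
python3 -c "
from h import *
import cv2
where();go(-106,0,52,70);go(-106,0,35,70)
for n in('scene','top'): 
  im=cams.capture(n); cv2.imwrite('pics/%s1.png'%n,im[:,:,::-1])
  print(proj(n,manip.read_state()['eef_pos']))"
```

```text
t 2.3 chamber TCP [-106.     3.4  105.1] down 70.4 F [-0.5 -0.4 -0.3] gap -0.3763257596635565 [-0.1  -0.17  1.9   0.2   1.12  0.98]
t 2.3 world [500.  33.  52.] shift [-0.0355  0.0074  0.1   ] turn [-0.0088  0.0095  0.003 ]
t 2.3 world [500.  33.  35.] shift [-0.0469  0.0075  0.1321] turn [-0.0088  0.0095  0.003 ]
[[330.95975631 216.12756881]]
[[335.54442158 275.97236878]]
```

View pics/scene1.png

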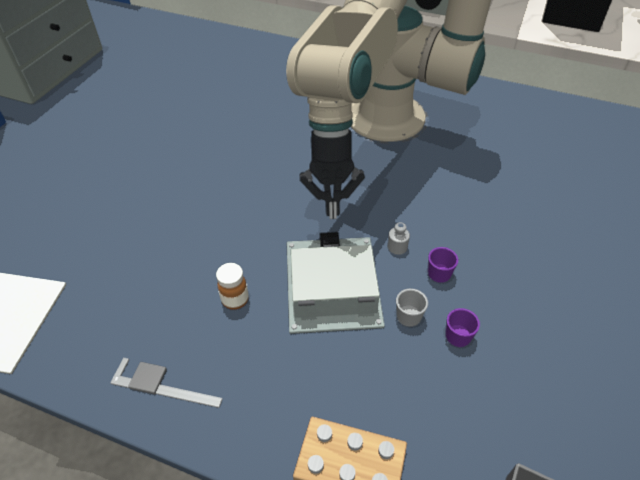

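View pics/top1.png

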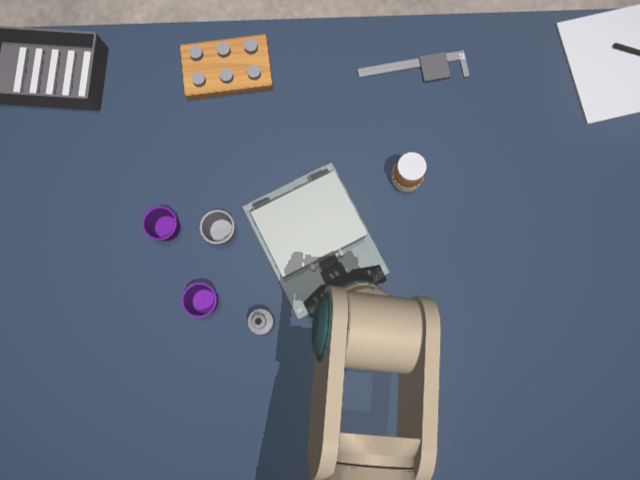

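The shut fingertips show at (331, 216) in the scene view, straight above the tab at (329, 240), and the weight is clear. Pressing now.

Call:
apply_moves:
  steps:
    - [[-0.018,0.006,0.05,0,0,0],[-0.035,0.007,0.1,0,0,0],[-0.037,0.007,0.106,0,0,0],[-0.039,0.007,0.112,0,0,0],[-0.042,0.007,0.118,0,0,0],[-0.044,0.007,0.124,0,0,0],[-0.047,0.007,0.132,0,0,0],[-0.047,0.007,0.132,0,0,0]]

```text
clock: 3.07
eef_pos: [501.8, 29.9, 39.8]
orientation: [0.962, 0.21, 0.169, -0.037]
ft_force: [-0.1, -2.2, 1.6]
finger_gap: -0.1
```

```bash
python3 -c "
from h import *
import cv2
where()
for n in('scene','top'): 
  im=cams.capture(n); c=(300,230)if n=='scene' else (310,230);cv2.imwrite('pics/%s2.png'%n,cv2.resize(im[c[1]-110:c[1]+110,c[0]-130:c[0]+130,::-1],None,fx=2.5,fy=2.5))"
```

```text
t 3.0667 chamber TCP [-105.4   -3.3   39.8] down 70.1 F [-0.1 -2.2  1.6] gap -0.13989367949919237 [-0.11 -0.07  1.96  0.22  0.97  0.93]
```

View pics/scene2.png

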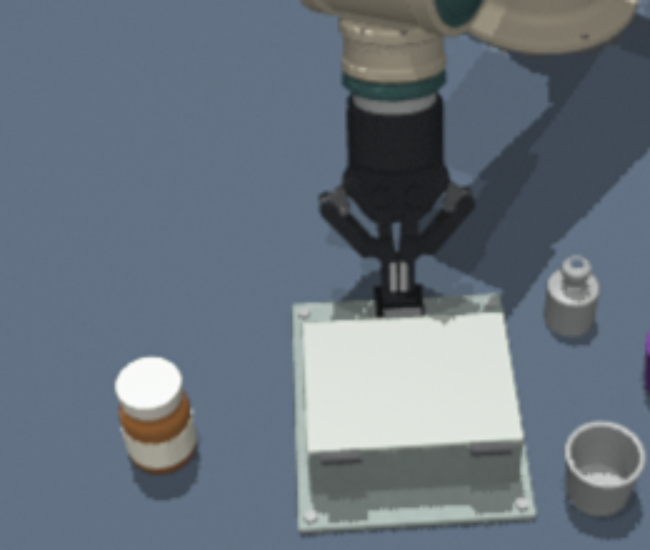

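```bash
python3 -c "
from h import *
where();go(-106,0,35,70);go(-106,0,30,70)"
```

```text
t 3.1667 chamber TCP [-105.4   -3.2   40. ] down 70.1 F [ 1.  -1.2  2.3] gap -0.06999817923667315 [-0.11 -0.07  1.96  0.22  0.97  0.93]
t 3.1667 world [500.  33.  35.] shift [-0.0045 -0.0064  0.009 ] turn [-0.0023  0.002   0.0024]
t 3.1667 world [500.  33.  30.] shift [-0.0079 -0.0064  0.0184] turn [-0.0023  0.002   0.0024]
```

Call:
apply_moves:
  steps:
    - [[-0.003,-0.005,0.006,0,0,0],[-0.005,-0.006,0.01,0,0,0],[-0.007,-0.006,0.014,0,0,0],[-0.009,-0.006,0.019,0,0,0],[-0.009,-0.006,0.019,0,0,0]]

```text
clock: 3.58
eef_pos: [500.5, 32.5, 30.8]
orientation: [0.962, 0.21, 0.17, -0.037]
ft_force: [-4.3, -1.3, 12.9]
finger_gap: -0.4
```

```bash
python3 -c "
from h import *
import cv2
where()
for n in('scene','top'): 
  im=cams.capture(n); c=(300,230)if n=='scene' else (310,230);cv2.imwrite('pics/%s3.png'%n,cv2.resize(im[c[1]-110:c[1]+110,c[0]-130:c[0]+130,::-1],None,fx=2.5,fy=2.5))
where()"
```

```text
t 3.5833 chamber TCP [-105.5   -0.5   30.8] down 70.0 F [-4.3 -1.3 12.9] gap -0.37557468314683967 [-0.11 -0.06  1.97  0.22  0.94  0.93]
t 3.6833 chamber TCP [-105.6   -0.5   30.9] down 70.0 F [-3.7 -1.3 12.5] gap -0.3030069543519663 [-0.11 -0.06  1.97  0.22  0.94  0.93]
```

View pics/scene3.png

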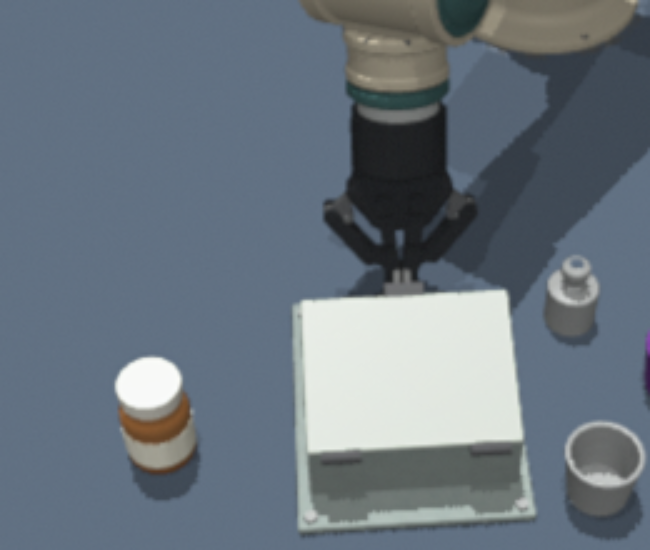

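The lid has popped up: its front edge is raised and now covers the tab. Next I'll withdraw along the fingers and retilt.

```bash
python3 -c "
from h import *
go(-120,0,70,70);go(-130,-35,140,60)"
```

```text
t 3.6833 world [487.  27.  70.] shift [-0.0003 -0.001  -0.0834] turn [-0.0016 -0.0008  0.0028]
t 3.6833 world [493.  -9. 140.] shift [ 0.0287  0.0689 -0.2219] turn [-0.0018  0.2215  0.0027]
```

Call:
apply_moves:
  steps:
    - [[0,0,-0.04,0,0,0],[0,0,-0.08,0,0,0],[0.005,0.02,-0.13,0,0.05,0],[0.015,0.05,-0.18,0,0.15,0],[0.028,0.069,-0.222,0,0.22,0],[0.028,0.069,-0.222,0,0.22,0],[0.028,0.069,-0.222,0,0.22,0]]

```text
clock: 4.27
eef_pos: [491.9, -9.7, 139.6]
orientation: [0.944, 0.206, 0.252, -0.055]
ft_force: [-0.6, 0.5, -1.6]
finger_gap: -0.0
```

```bash
python3 -c "
from h import *
import cv2
where();go(-95,-35,134,60);go(-64,-35,77,60)
n='scene'
im=cams.capture(n)[:,:,::-1].copy()
for th,col in((.3,(0,0,255)),):
  r=124;e=[[60-r*np.cos(th)+6*np.sin(th),y,60+r*np.sin(th)+6*np.cos(th)] for y in(80,-80)]+[[60+6*np.sin(th),y,60+6*np.cos(th)] for y in(-80,80)]
  cv2.polylines(im,[proj(n,c2w(q,e)).round().astype(int)],True,col,1)
c=(300,230);cv2.imwrite('pics/%s4.png'%n,cv2.resize(im[c[1]-110:c[1]+110,c[0]-130:c[0]+130],None,fx=2.5,fy=2.5))"
```

```text
t 4.2667 chamber TCP [-130.9  -35.3  139.6] down 60.1 F [-0.6  0.5 -1.6] gap -0.030442970823190987 [-0.28 -0.33  2.    0.38  1.09  0.75]
t 4.2667 world [524.   5. 134.] shift [ 0.0566 -0.0004  0.0455] turn [-0.0016  0.0025  0.0007]
t 4.2667 world [553.  18.  77.] shift [ 0.0535 -0.0003  0.1752] turn [-0.0016  0.0025  0.0007]
```

View pics/scene4.png

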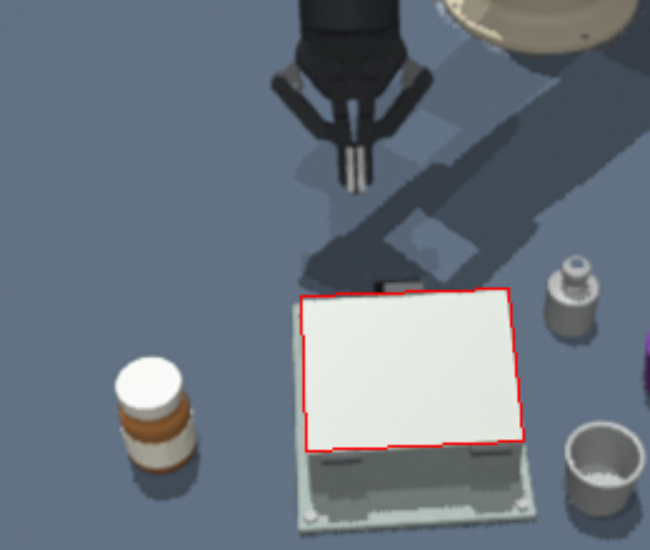

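The lid outline computed for 0.3 rad lies right on the image. Next I'll bring the fingertips under the lid's front edge.

Call:
apply_moves:
  steps:
    - [[0.025,0,0.025,0,0,0],[0.048,0,0.045,0,0,0],[0.048,0,0.075,0,0,0],[0.048,0,0.105,0,0,0],[0.05,0,0.135,0,0,0],[0.052,0,0.16,0,0,0],[0.053,0,0.175,0,0,0],[0.053,0,0.175,0,0,0],[0.053,0,0.175,0,0,0]]

```text
clock: 5.07
eef_pos: [551.2, 19.5, 74.5]
orientation: [0.944, 0.206, 0.249, -0.056]
ft_force: [0.3, 0.1, -0.7]
finger_gap: 0.3
```

```bash
python3 -c "
from h import *
import cv2
where()
for n in('scene','top'):
  im=cams.capture(n); c=(300,230)if n=='scene' else (310,230);cv2.imwrite('pics/%s5.png'%n,cv2.resize(im[c[1]-110:c[1]+110,c[0]-130:c[0]+130,::-1],None,fx=2.5,fy=2.5))
for f in np.arange(.35,1.8,.125):
  go(60-110*np.cos(f)-9.5,-35,60+110*np.sin(f)-5.5,60)"
```

```text
t 5.0667 chamber TCP [-64.8 -33.3  74.5] down 60.4 F [ 0.3  0.1 -0.7] gap 0.25079944782320723 [-0.18 -0.06  1.91  0.38  0.89  0.78]
t 5.1667 world [563.  23.  92.] shift [ 0.0363  0.0017 -0.0166] turn [-0.0037  0.0049  0.0015]
t 5.1667 world [568.  25. 105.] shift [ 0.0584  0.0017 -0.033 ] turn [-0.0037  0.0049  0.0015]
t 5.1667 world [574.  28. 117.] shift [ 0.0823  0.0017 -0.0465] turn [-0.0037  0.0049  0.0015]
t 5.1667 world [582.  32. 127.] shift [ 0.1078  0.0017 -0.0569] turn [-0.0037  0.0049  0.0015]
t 5.1667 world [591.  36. 137.] shift [ 0.1343  0.0017 -0.0641] turn [-0.0037  0.0049  0.0015]
t 5.1667 world [601.  40. 146.] shift [ 0.1615  0.0017 -0.0679] turn [-0.0037  0.0049  0.0015]
t 5.1667 world [611.  45. 153.] shift [ 0.189   0.0018 -0.0682] turn [-0.0037  0.0049  0.0015]
t 5.1667 world [623.  50. 158.] shift [ 0.2163  0.0018 -0.0652] turn [-0.0037  0.0049  0.0015]
t 5.1667 world [635.  56. 162.] shift [ 0.243   0.0019 -0.0588] turn [-0.0037  0.0049  0.0015]
t 5.1667 world [647.  61. 164.] shift [ 0.2687  0.0019 -0.049 ] turn [-0.0037  0.0049  0.0015]
t 5.1667 world [660.  67. 164.] shift [ 0.293   0.002  -0.0362] turn [-0.0037  0.0049  0.0015]
t 5.1667 world [672.  73. 163.] shift [ 0.3155  0.0021 -0.0204] turn [-0.0037  0.0049  0.0015]
```

View pics/scene5.png

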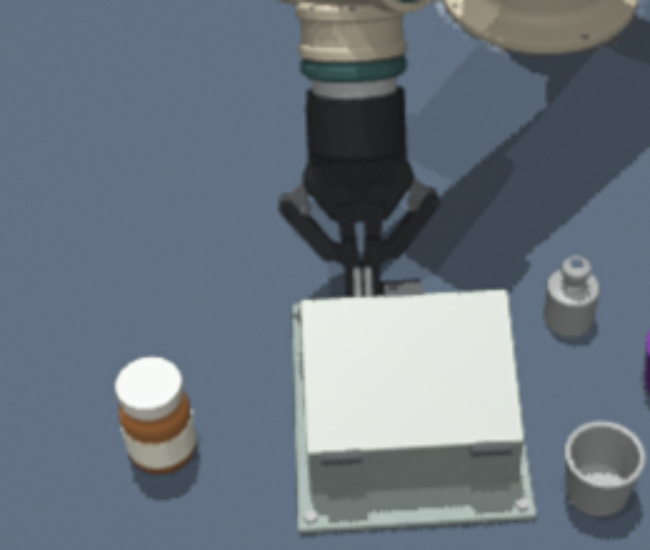

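The fingertips are tucked under the edge, right of the nose, with no contact force. Now the first half of the arc.

Call:
apply_moves:
  steps:
    - [[0.018,0,-0.008,0,0,0],[0.036,0,-0.016,0,0,0],[0.047,0,-0.024,0,0,0],[0.058,0,-0.032,0,0,0],[0.07,0,-0.039,0,0,0],[0.082,0,-0.046,0,0,0],[0.095,0,-0.051,0,0,0],[0.108,0,-0.056,0,0,0],[0.121,0,-0.06,0,0,0],[0.134,0,-0.064,0,0,0],[0.148,0,-0.066,0,0,0],[0.161,0,-0.068,0,0,0]]

```text
clock: 6.17
eef_pos: [600.6, 41.2, 145.9]
orientation: [0.944, 0.206, 0.251, -0.056]
ft_force: [-0.3, -0.7, -0.5]
finger_gap: -0.1
```

```bash
python3 -c "
from h import *
import cv2
where()
for n in('scene',):
  im=cams.capture(n); c=(300,230)if n=='scene' else (310,230);cv2.imwrite('pics/%s6.png'%n,cv2.resize(im[c[1]-110:c[1]+110,c[0]-130:c[0]+130,::-1],None,fx=2.5,fy=2.5))
for f in np.arange(.975,1.91,.125):
  go(60-110*np.cos(f)-9.5,-35,60+110*np.sin(f)-5.5,60)"
```

```text
t 6.1667 chamber TCP [-10.9 -34.1 145.9] down 60.2 F [-0.3 -0.7 -0.5] gap -0.08403123106986493 [-0.11 -0.01  1.72  0.31  1.01  0.92]
t 6.2167 world [601.  40. 146.] shift [-0.0037  0.0014  0.0014] turn [-0.0029  0.0025  0.0021]
t 6.2167 world [611.  45. 153.] shift [0.0238 0.0014 0.001 ] turn [-0.0029  0.0025  0.0021]
t 6.2167 world [623.  50. 158.] shift [0.0511 0.0015 0.0042] turn [-0.0029  0.0025  0.0021]
t 6.2167 world [635.  56. 162.] shift [0.0778 0.0016 0.0106] turn [-0.0029  0.0025  0.0021]
t 6.2167 world [647.  61. 164.] shift [0.1035 0.0016 0.0204] turn [-0.0029  0.0025  0.0021]
t 6.2167 world [660.  67. 164.] shift [0.1277 0.0017 0.0333] turn [-0.0029  0.0025  0.0021]
t 6.2167 world [672.  73. 163.] shift [0.1502 0.0018 0.0491] turn [-0.0029  0.0025  0.0021]
t 6.2167 world [684.  78. 160.] shift [0.1705 0.0018 0.0676] turn [-0.0029  0.0025  0.0021]
```

View pics/scene6.png

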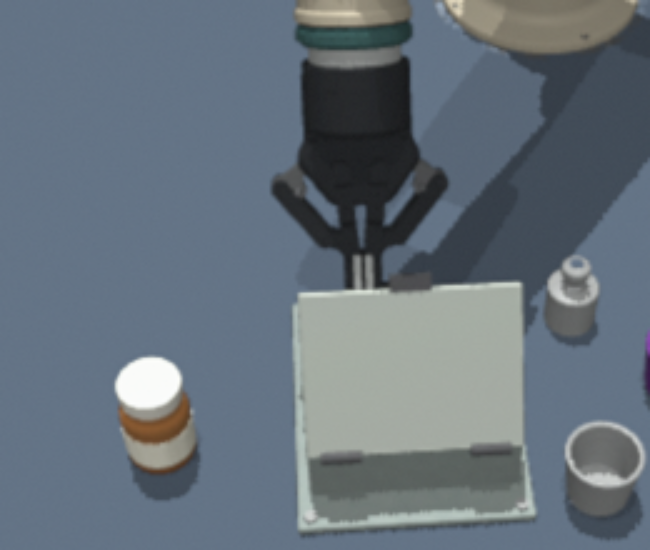

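The lid is at about 1 rad and riding on the fingertips. Continuing past upright.

Call:
apply_moves:
  steps:
    - [[0.012,0.001,0.001,0,0,0],[0.024,0.001,0.001,0,0,0],[0.037,0.001,0.002,0,0,0],[0.051,0.001,0.004,0,0,0],[0.065,0.001,0.007,0,0,0],[0.078,0.001,0.011,0,0,0],[0.091,0.001,0.015,0,0,0],[0.104,0.001,0.02,0,0,0],[0.116,0.001,0.027,0,0,0],[0.128,0.001,0.033,0,0,0],[0.14,0.001,0.041,0,0,0],[0.15,0.001,0.049,0,0,0]]

```text
clock: 7.22
eef_pos: [672.6, 73.5, 163.2]
orientation: [0.944, 0.206, 0.252, -0.056]
ft_force: [-0.6, -0.2, 0.4]
finger_gap: 0.0
```

```bash
python3 -c "
from h import *
import cv2
where()
for n in('scene',):
  im=cams.capture(n); c=(300,230)if n=='scene' else (310,230);cv2.imwrite('pics/%s7.png'%n,cv2.resize(im[c[1]-110:c[1]+110,c[0]-130:c[0]+130,::-1],None,fx=2.5,fy=2.5))
where()
go(75,-35,164,60)
go(-60,-35,200,60)"
```

```text
t 7.2167 chamber TCP [ 68.1 -34.6 163.2] down 60.1 F [-0.6 -0.2  0.4] gap 0.04498835301992318 [-0.04  0.17  1.49  0.27  1.03  1.01]
t 7.2667 chamber TCP [ 68.5 -34.4 162.8] down 60.1 F [ 0.4  0.6 -2.1] gap 0.26020375025632553 [-0.04  0.17  1.49  0.27  1.03  1.02]
t 7.2667 world [679.  76. 164.] shift [0.0124 0.0012 0.0043] turn [-0.0033  0.0025  0.0022]
t 7.2667 world [556.  20. 200.] shift [-0.1858  0.0003 -0.1927] turn [-0.0033  0.0025  0.0022]
```

View pics/scene7.png

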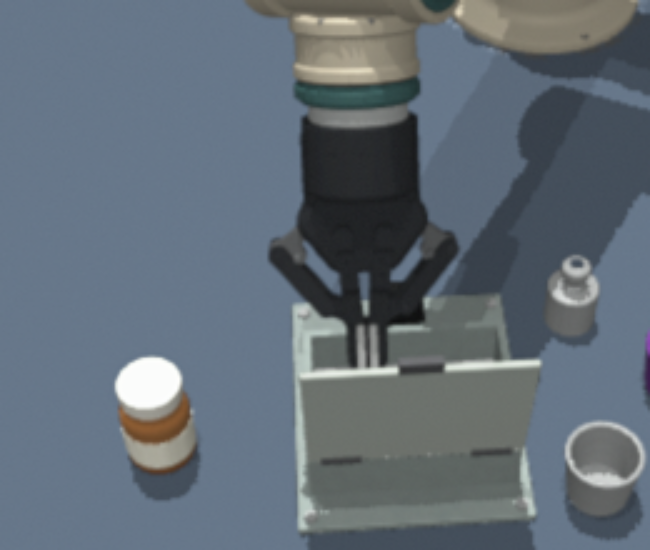

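Call:
apply_moves:
  steps:
    - [[0.008,0,0.003,0,0,0],[0.008,0,0.003,0,0,0],[-0.03,0,-0.03,0,0,0],[-0.09,0,-0.09,0,0,0],[-0.15,0,-0.15,0,0,0],[-0.19,0,-0.19,0,0,0],[-0.25,0,-0.24,0,0,0],[-0.3,0,-0.24,0,0,0],[-0.3,0,-0.24,0,0,0],[-0.3,0,-0.24,0,0,0]]

```text
clock: 8.1
eef_pos: [500.0, -6.0, 192.2]
orientation: [0.944, 0.206, 0.252, -0.055]
ft_force: [-0.1, 0.8, 0.1]
finger_gap: 0.2
```

```bash
python3 -c "
from h import *
import cv2
where()
for n in('scene','top'):
  im=cams.capture(n)[:,:,::-1].copy()
  th=1.9
  r=124;e=[[60-r*np.cos(th),y,60+r*np.sin(th)] for y in(80,-80)]+[[60,y,60] for y in(-80,80)]
  cv2.polylines(im,[proj(n,c2w(q,e)).round().astype(int)],True,(0,0,255),1)
  c=(300,230)if n=='scene' else (310,230);cv2.imwrite('pics/%s8.png'%n,cv2.resize(im[c[1]-110:c[1]+110,c[0]-130:c[0]+130],None,fx=2.5,fy=2.5))
where()"
```

```text
t 8.1 chamber TCP [-122.   -35.3  192.2] down 60.1 F [-0.1  0.8  0.1] gap 0.16869035675282854 [-0.27 -0.35  1.91  0.35  1.19  0.8 ]
t 8.2 chamber TCP [-120.7  -35.2  192.8] down 60.1 F [0.5 0.5 0.1] gap -0.06297512377443833 [-0.27 -0.34  1.91  0.35  1.19  0.8 ]
```

View pics/scene8.png

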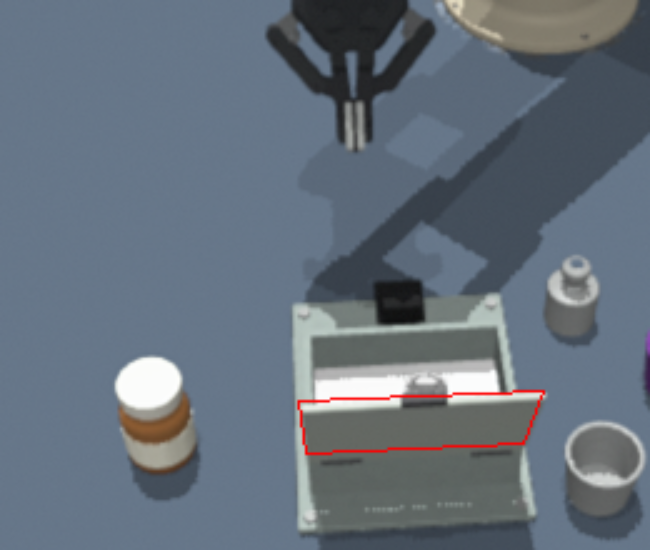

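View pics/top8.png

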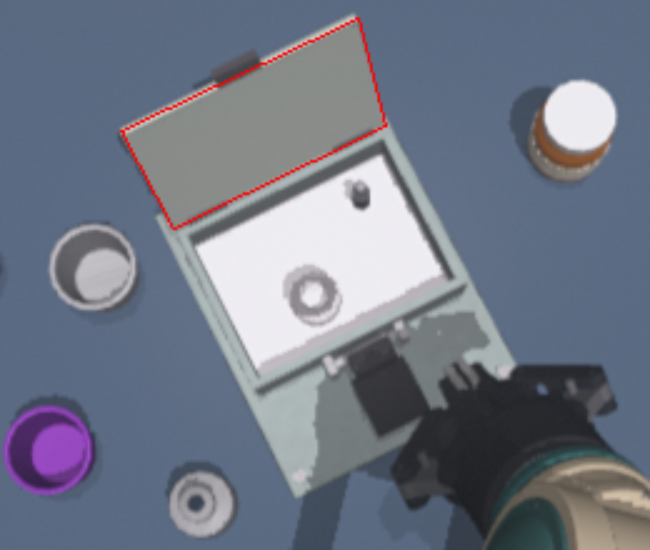

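The lid matches the 1.9 rad outline in both views. The tab is back at rest, the specimen is upright, the bystanders haven't moved, and the robot is clear.

```bash
python3 -c "
from plant import manip
print(manip.finish_job())"
```

```text
the job is handed in; nothing more can be done
None
```

The chamber is open. I pressed the release tab with the shut fingertips and the lid sprang up by itself. I withdrew, then put the fingertips under the lid's front edge, to the right of the nose, and swung it back past upright. The job was handed in at about 8.2 s on the robot's clock, and no verdict was reported.

- **Tab press:** the first press stopped about 5 mm short and did not release the lid. A second, deeper press did, peaking at about 13 N.
- **Lid:** before I touched it, the outline I computed for 0.3 rad matched the picture. At the end, the outline for 1.9 rad matched in both camera views.
- **Everything else, judged by eye in the last pictures:** the tab was back up, the specimen stood upright in the chamber, and the jar, weight and cup looked unmoved. I did not measure their positions again.
- **Robot:** the arm was clear of everything, with force readings at noise level.

No final check failed or disagreed with another.

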